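# Change the filter canister of a bench fume extractor

## Robot

A 6-joint arm with a two-finger parallel gripper is mounted at the origin on the work surface. World frame = base frame: x ahead of the robot, y to its left, z up, the work surface at z = 0. Lengths are in m, angles in rad, forces in N, time in s.
With the tool pointing down it reaches from about 0.275 to 0.75 m from the base axis. Payload 10.2 kg.
Tool frame: the origin (TCP) lies midway between the tips of the shut fingers; the grasp point (between the pads) lies 19 mm behind it; z points along the fingers, y is the line along which they close (so a half turn about z gives the same grasp; the last joint's range is limited). The gripper opens to 88 mm and grips with 3 to 60 N. Pads are 18 mm wide; open, the fingers measure 123 mm over their backs; the gripper's body (75 mm by 187 mm) begins 45 mm behind the grasp point.
Start: joints at [1.122, 0.313, 1.498, -0, 1.331, -0.223], TCP at [0.118, 0.512, 0.239] pointing down, gripper open.
Joint ranges: [-2.94, 2.94], [-0.97, 2.17], [0.19, 2.56], [-1.23, 4.37], [0.02, 3.11], [-2.88, 2.88]. Speed limits (rad/s): [2.39, 2.39, 3.01, 3.14, 3.14, 3.14].

## Interface

Orientations are given as a rotation vector (axis times angle).
In Python, from bench import r gives the robot as it stands. The module is installed in compiled form; this text tells all that it offers.
- The arm moves only by the tool apply_moves, never from a script. Its argument "increments" is a list of rows, each a list of 5 numbers: the shift along the tool's x, y, z each as a share of 0.25 m, from -1 to 1, then the turn about the tool's z as a share of pi/2 rad, from -1 to 1, then the closure, from -1 (fully open) to 1 (shut). A call has 1 to 8 rows; each row is the pose to reach, as a shift and turn from the pose commanded when the call began, along the tool's axes at that moment; what a row does not reach only later rows make up. A row lasts 1/8 s, in which the tool goes at most 62.5 mm and 10.7 degrees, less where a joint would pass 70% of its speed; a pose out of reach is approached as far as the arm can. A call with a number of a shift or a turn outside -1 to 1 is refused whole. A call with a gripper value outside its range is refused whole. The fingers move at their own pace and stop on an object; "grip_force" is the grip in N (left out, the last holds). Time passes only in rows, so rows that repeat a pose let the fingers close. It gives the time, the measured TCP pose, the force, the opening and the grip force at its end, in the units of the state.
- r.read_state(): the state, without advancing time (a new reading comes with each control period).
- r.snapshot(name): name is "scene" or "top" or "wrist"; returns (picture, depth): 420x560x3 uint8, blue, green, red; 420x560 float32, m along the optical axis (not along the pixel's ray), 0 where there is no reading.
- r.calibration(name): a dict with "K" (3x3 intrinsics, pixels), "camera_from_world" (4x4, takes a point from world to camera coordinates). Camera axes: x right, y down, z forward; pixel columns grow to the right and rows downward; lengths in m; the calibration is good to about 2 mm. A picture is of the moment at which its call begins: read the wrist's pose just before it. calibration takes no time and is no camera call; for the wrist camera it gives the pose at the moment of the call.
- r.close_job(): hands the job in; it is judged then, once.
Trained networks look in the newest picture that a camera, given by its name, has taken for a name from the list of things; names that differ only in an ending like _2 or _b are one class to them, and where a whole thing is asked for, a point or a joint stands for the part that bears it (a point fixed in the world has none). Each returns a list of dicts, best first, with "p" (0 to 1); they miss things now and then, are a little off and sometimes report something else, mostly with a low value. They report only what shows in the picture. A call takes as long as a camera call. They do not tell look-alikes from the thing itself.
- r.look_for(camera, target): "location" ([x, y, z] in m, in world coordinates, good to about 4 mm: the middle of the surface that is visible of it).
- r.cut_out(camera, target): "region" (420x560 bool, what is visible of it).
- r.pinpoint(camera, target): "location" ([x, y, z] in m, in world coordinates, good to about 4 mm: a listed point, or the origin of a listed thing).
The state is a dict: "time_s": time; "joint_positions": joint angles; "qvel": joint speeds; "joint_efforts": joint torques, N m; "eef_pos": TCP position; "orientation": TCP orientation; "force": force on the tool from outside, world axes, zero at the start; "ft_torque": the same for the moment, N m; "finger_gap": finger opening in m; "gripper_force": force on a finger pad.
Only numpy, scipy, OpenCV 4.12 (cv2) and the standard library are available. Lean on these libraries where they do the work, as an engineer would, in place of code of your own. Each camera call takes 0.05 s, during which the arm holds its last target. There are 200 camera calls.

## Task

Swap the fume extractor's filter: press the spent canister down against its spring, turn it about a quarter turn anticlockwise, lift it out, and stand it in the empty nest of the tray, set down gently and kept upright all the way so that it sheds no soot. Then take the fresh white canister from the tray, lower it into the extractor, press it down, turn it about a quarter turn clockwise to its stop and let it rise so that it clicks home, flush with the collar and with its bar square across the unit between the two red marks. Let go of everything and leave the other things on the desk where they are.

Things in the scene. Friction and masses are not known exactly. Their poses are not given: they have to be found in the camera images.
- spent: Spent filter canister, 0.22 to 0.35 kg, yellowed cap, dark grip bar; starts locked in the extractor. Origin = grip point: on the axis, mid-bar, 10 mm below the bar's top, 24 mm above the cap's flat top, 86 mm above the underside. z up; x along the bar, towards one of two opposite lugs (half a turn is the same). The bar is 60 long, 14 thick, 34 tall: pinch its thickness from above.
- fresh: Fresh canister, white cap, bright blue bar, starts in the tray at any yaw; same shape and origin as the spent one: drum diameter 78, 50 tall, foot chamfered; cap diameter 88, 12 thick; whole height 96. Two bayonet lugs in line with the bar stick out of the cap to 52 mm from the axis, 16 wide, 6 tall, their tops 4 mm below the cap's top.
- extractor: Low pale-grey cabinet 220 x 190 mm, deck 100 mm high; a dark collar (inner diameter 92, outer 124, top 8 mm above the deck) rings the filter well; round intake hood at the back. Origin on the desk under the well's axis; x to the controls at the rear, y across, z up. Red dots on the deck mark where the bar's ends point when locked, green dots when open (lug slots).
- socket (a point): Well axis at the collar's top, 108 mm above the desk; axes as the extractor's. LOCKED: bar along y, cap flush with the collar (canister origin 24 mm above this point). OPEN: bar 80 degrees anticlockwise (seen from above) of that, lugs in the slots, play 5 degrees either way. Turn only when pressed to 15 to 19 mm. Hard stops about 4 degrees past both ends.
- follower (a joint): Sprung plate in the well that carries the canister, m, up positive. 0 = locked height; +0.006 = top stop (canister let go with its lugs in the open slots, origin 30 mm above the socket point); -0.009 = bottom stop. To turn, press to between -0.005 and -0.009: the pockets that hold the locked lugs are 4 mm deep. Upward force 6.5 N at the top, 9.5 N locked, 14 N at the bottom.
- nest_free (a point): Centre of the floor of the empty nest, 10 mm above the desk: round pocket diameter 87, 24 deep, in a dark tray with blue edges 256 x 140 mm, 34 tall, that has two equal nests. A canister standing in it has its origin 86 mm above this point. x points along the tray to the other nest, 116 mm away, where the fresh canister starts; z up.
- power_brick: Black laptop power supply 70 x 150 x 28 mm; not to be moved. Origin: centre of its underside.
- hard_drive: Silver 3.5 inch hard drive 102 x 147 x 26 mm; not to be moved. Origin: centre of its underside.
- pencil_box: Orange hard pencil box 68 x 190 x 50 mm; not to be moved. Origin: centre of its underside.
There are look-alikes about, which are no part of the job. Leave any green look-alike of the fresh alone. Leave any turquoise or yellow look-alike of the spent alone.

How it is judged:
On the way, in this order (a step that is already met when the one before it is completed fails the run):
1. the spent canister is unlocked and lifted clear of the extractor (z of spent in the frame of socket above 0.088 m), for 0.05 s.
2. the spent canister stands in the empty nest (horizontal distance between spent and nest_free below 0.008 m and z of spent in the frame of nest_free between 0.083 and 0.089 m and angle between spent's own z axis and vertical below 0.08 rad and linear speed of spent below 0.02 m/s), for 0.2 s.
3. the fresh canister is locked in the extractor (horizontal distance between fresh and socket below 0.005 m and z of fresh in the frame of socket between 0.0215 and 0.0265 m and angle between the x axis of fresh and the y axis of socket, either way round below 0.13 rad), for 0.2 s.
At the end, for the whole second after the job is handed in: Fresh canister locked in the extractor: centred within 5 mm, cap flush with the collar within 2.5 mm, bar within 7 degrees of square across. Spent canister upright (4.5 degrees) on the floor (3 mm) of the nest that was empty, centred within 8 mm. Both at rest (all of step 2 and all of step 3 and linear speed of fresh below 0.02 m/s); the robot touches nothing.
It fails at once if the spent canister is tipped more than 35 degrees (angle between spent's own z axis and vertical above 0.61 rad).
It fails at once if the spent canister is dropped into the nest (faster than 0.5 m/s inside it) (horizontal distance between spent and nest_free below 0.03 m and z of spent in the frame of nest_free below 0.11 m and linear speed of spent above 0.5 m/s).
It fails at once if the power supply, hard drive or pencil box is moved more than 20 mm (distance of any of power_brick, hard_drive, pencil_box from where it was at the start of the episode above 0.02 m).
It also fails if it takes over 58 s, if anything falls off the work surface, if the arm or the gripper's body presses on something with over 40 N, if the wrist force passes 120 N, or if a joint passes its speed limit or range.

## Working session

There is one attempt and no reset: what is moved stays moved. The work goes in short steps, Python scripts to look and compute and a tool call to move; the robot and the scene stay as the last step left them, time stands still between calls to the robot, and variables do not carry over. Pictures are saved under pics/ and viewed, at most 10 in all, crops included, and the job is handed in when it is done.

Besides the shell and the picture viewer there is one more tool, called after ">>>" as name(argument=value, ...), one argument or row to a line, values as JSON. apply_moves: Moves the arm, as the interface text tells. Its arguments: {"type":"object","properties":{"increments":{"type":"array"},"grip_force":{"type":"number"}},"required":["increments"]}

```bash
mkdir -p pics
cat > h.py <<'E'
import numpy as np, cv2
from scipy.spatial.transform import Rotation as R
from bench import r
def world(cam,D,uv,cal=None):
    c=cal or r.calibration(cam);K=np.array(c["K"]);T=np.linalg.inv(np.array(c["camera_from_world"]))
    uv=np.atleast_2d(uv);d=np.array([D[int(v),int(u)] for u,v in uv])
    p=np.c_[(uv[:,0]-K[0,2])/K[0,0]*d,(uv[:,1]-K[1,2])/K[1,1]*d,d]
    return p@T[:3,:3].T+T[:3,3]
def state():
    s=r.read_state();np.set_printoptions(precision=4,suppress=True)
    M=R.from_rotvec(s["orientation"]).as_matrix()
    print("t",s["time_s"],"pos",np.array(s["eef_pos"]),"x",M[:,0],"y",M[:,1],"z",M[:,2],"F",np.array(s["force"]),"gap",s["finger_gap"],"j",np.array(s["joint_positions"]))
    return s,M
E
python3 - <<'E'
from h import *
s,M=state()
out=[]
for c in ["top","scene"]:
    im,D=r.snapshot(c); cv2.imwrite(f"pics/{c}0.png",im); np.save(f"{c}0.npy",D)
    for n in ["spent","fresh","extractor","socket","nest_free","power_brick","hard_drive","pencil_box"]:
        l=r.pinpoint(c,n); print(c,n,[(np.round(a["location"],4).tolist(),round(a["p"],2)) for a in l])
E
```

```text
t 0.0 pos [0.1174 0.5115 0.2382] x [-0.9746  0.2239  0.0003] y [ 0.2239  0.9746 -0.0012] z [-0.0006 -0.0011 -1.    ] F [-0.3463  0.7272 -0.1248] gap 0.08805780540207661 j [ 1.1216  0.3134  1.4984  0.      1.331  -0.2234]
top spent [([0.5521, -0.1755, 0.1337], 0.97), ([0.3653, -0.2176, 0.087], 0.87), ([0.655, -0.3666, 0.081], 0.87), ([0.4656, 0.2215, 0.0948], 0.35)]
top fresh [([0.3956, 0.4109, 0.0881], 0.92), ([0.4665, 0.2259, 0.0977], 0.88), ([0.2529, 0.3146, 0.088], 0.81)]
top extractor [([0.55, -0.1789, -0.0005], 0.6)]
top socket [([0.5528, -0.1755, 0.1095], 0.95)]
top nest_free [([0.5324, 0.1286, 0.0107], 0.76)]
top power_brick [([0.5388, 0.4704, -0.0006], 0.77), ([0.5517, -0.18, -0.0001], 0.71)]
top hard_drive [([0.7925, -0.0066, -0.0007], 0.72)]
top pencil_box [([0.5311, -0.4634, -0.0037], 0.65)]
scene spent [([0.5568, -0.1756, 0.1316], 0.9), ([0.3661, -0.2185, 0.0894], 0.69), ([0.6542, -0.3656, 0.0838], 0.68)]
scene fresh [([0.3967, 0.41, 0.086], 0.82), ([0.4654, 0.2274, 0.096], 0.79), ([0.2481, 0.3124, 0.0796], 0.68)]
scene extractor [([0.5533, -0.179, -0.0012], 0.86)]
scene socket [([0.5595, -0.1736, 0.1333], 0.74), ([0.5498, -0.1695, 0.1074], 0.6)]
scene nest_free [([0.5337, 0.1325, 0.0142], 0.71)]
scene power_brick [([0.5386, 0.4689, 0.0017], 0.83), ([0.5263, -0.4618, 0.0019], 0.2)]
scene hard_drive [([0.7907, -0.0027, 0.0025], 0.96)]
scene pencil_box [([0.5269, -0.4597, 0.0024], 0.57)]
```

View pics/top0.png

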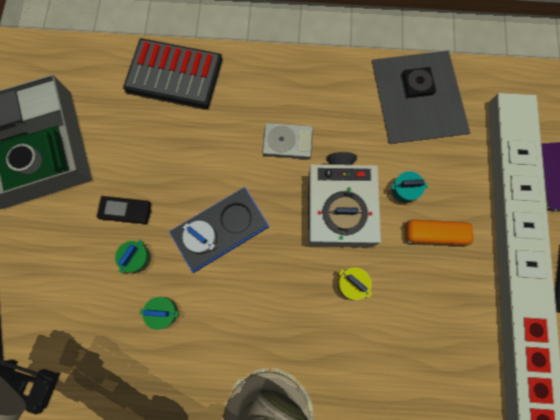

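View pics/scene0.png

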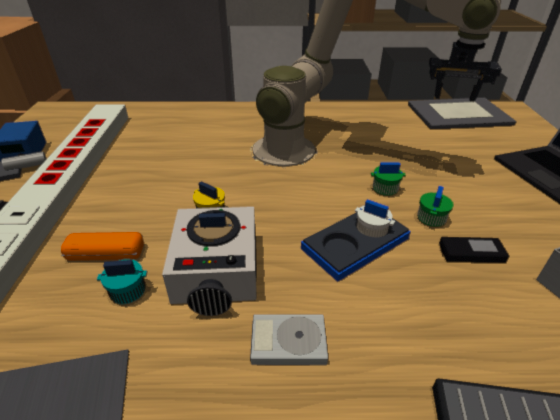

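Top view: the spent canister, in the extractor at (346,211), could be confused with the turquoise (409,186) and yellow (356,284) ones. The fresh canister, white in the tray at (199,237), could be confused with the green ones (131,257) and (160,313). By the description I choose (346,211) and (199,237). The empty nest is at (237,217).

Run:
```python
from h import *
im=cv2.imread("pics/top0.png")
a=cv2.resize(im[155:255,300:390],None,fx=4,fy=4,interpolation=cv2.INTER_CUBIC);b=cv2.resize(im[180:280,165:275],None,fx=4,fy=4,interpolation=cv2.INTER_CUBIC)
cv2.imwrite("pics/crop0.png",np.hstack([a,b]))
D=np.load("top0.npy");hsv=cv2.cvtColor(im,cv2.COLOR_BGR2HSV)
m=(hsv[...,1]>120)&((hsv[...,0]<8)|(hsv[...,0]>172))&(hsv[...,2]>90); m[:,:305]=0;m[:,385:]=0;m[:160]=0;m[250:]=0
n,l,s,c=cv2.connectedComponentsWithStats(m.astype(np.uint8)); print([(s[i,4],c[i],world("top",D,c[i])) for i in range(1,n)])
m=(hsv[...,1]>120)&(abs(hsv[...,0].astype(int)-60)<20)&(hsv[...,2]>60); m[:,:305]=0;m[:,385:]=0;m[:160]=0;m[250:]=0
n,l,s,c=cv2.connectedComponentsWithStats(m.astype(np.uint8)); print([(s[i,4],c[i],world("top",D,c[i])) for i in range(1,n)])
```

```text
[(np.int32(47), array([360.21276596, 173.46808511]), array([[ 0.6658706 , -0.21464352,  0.11034005]])), (np.int32(10), array([319.2, 212. ]), array([[ 0.54959809, -0.10579464,  0.10199268]])), (np.int32(10), array([369.8, 213. ]), array([[ 0.55499952, -0.24396398,  0.1065096 ]]))]
[(np.int32(1), array([348., 174.]), array([[ 0.66303954, -0.18106191,  0.10742415]])), (np.int32(5), array([348.4, 188.8]), array([[ 0.62215071, -0.18456743,  0.10002722]])), (np.int32(4), array([340.5, 237.5]), array([[ 0.48241364, -0.16660056,  0.10232141]]))]
```

View pics/crop0.png

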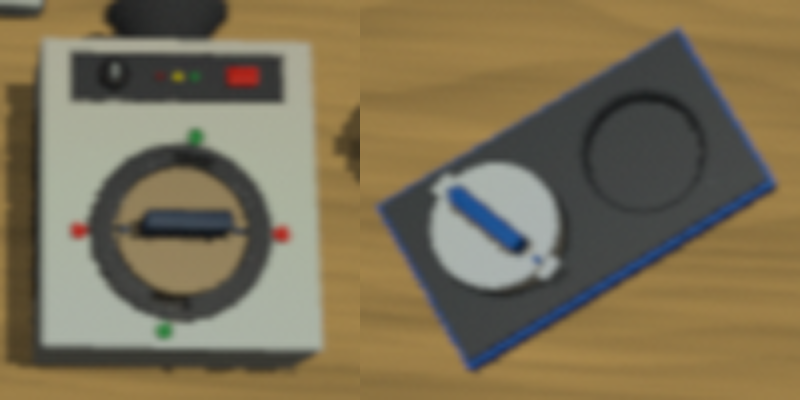

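>>> apply_moves(
  increments=[
    [-0.25,-0.25,-0.1,0.1,-1],
    [-0.5,-0.5,-0.2,0.2,-1],
    [-0.75,-0.75,-0.3,0.3,-1],
    [-1,-1,-0.3,0.4,-1],
    [-1,-1,-0.3,0.4,-1],
  ],
)

```text
time_s: 1.52
eef_pos: [0.2796, 0.2521, 0.3074]
orientation: [1.303, 2.858, 0.001]
force: [1.2, 0.7, 0.4]
finger_gap: 0.0883
gripper_force: 0.0
```

Crop: the spent canister has a yellowed cap and a dark bar between the red dots, and the fresh one is white with a blue bar. The choice holds.

>>> apply_moves(
  increments=[
    [-0.25,-0.05,0,0.1,-1],
    [-0.5,-0.08,0,0.2,-1],
    [-0.75,-0.11,0,0.32,-1],
    [-1,-0.15,0,0.43,-1],
  ],
)

```text
time_s: 2.02
eef_pos: [0.4143, 0.0412, 0.3071]
orientation: [2.182, 2.259, 0.001]
force: [-0.5, 0.4, 0.8]
finger_gap: 0.0884
gripper_force: 0.0
```

Run:
```python
from h import *
s,M=state()
im,D=r.snapshot("wrist"); cv2.imwrite("pics/w1.png",im); np.save("w1.npy",D)
c=r.calibration("wrist");T=np.linalg.inv(np.array(c["camera_from_world"]));print(c["K"],T)
```

```text
t 2.025 pos [0.4143 0.0412 0.3071] x [-0.0349  0.9994 -0.    ] y [0.9994 0.0349 0.0009] z [ 0.0009  0.     -1.    ] F [-0.4581  0.3742  0.7629] gap 0.0884475411312062 j [-0.1842  0.0211  1.6665  0.0002  1.4531 -0.2192]
[[295.9553   0.     280.539 ]
 [  0.     295.9553 207.2215]
 [  0.       0.       1.    ]] [[ 0.9998  0.0213  0.0066  0.4147]
 [ 0.0223 -0.9505 -0.3101  0.1164]
 [-0.0003  0.3101 -0.9507  0.4529]
 [ 0.      0.      0.      1.    ]]
```

View pics/w1.png

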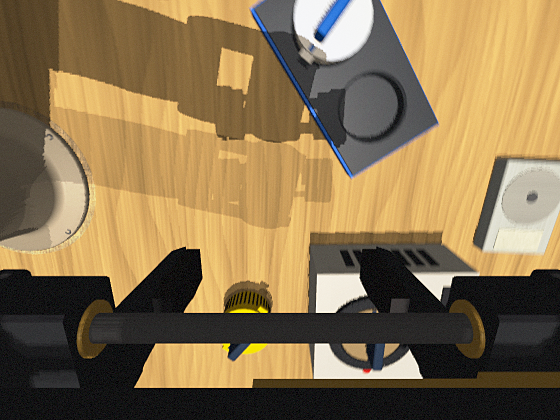

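The wrist picture shows the tray's empty nest at (370,107), the fresh canister at (335,25), the yellow look-alike at (245,320) and the extractor half hidden at (375,330). I shift on so that the well is clear of the fingers.

>>> apply_moves(
  increments=[
    [-0.25,0.13,0,0,-1],
    [-0.5,0.26,0,0,-1],
    [-0.75,0.39,0,0,-1],
    [-1,0.52,0,0,-1],
    [-1,0.52,0,0,-1],
  ],
)

```text
time_s: 2.7
eef_pos: [0.5543, -0.2038, 0.306]
orientation: [-2.177, -2.264, 0.0]
force: [-0.7, 0.6, -0.0]
finger_gap: 0.0881
gripper_force: 0.0
```

Run:
```python
from h import *
s,M=state()
cal=r.calibration("wrist");im,D=r.snapshot("wrist"); cv2.imwrite("pics/w2.png",im); np.save("w2.npy",D)
for n in ["spent","socket"]: print(n,[(np.round(a["location"],4).tolist(),round(a["p"],2)) for a in r.pinpoint("wrist",n)])
hsv=cv2.cvtColor(im,cv2.COLOR_BGR2HSV)
for nm,m in [("red",((hsv[...,0]<8)|(hsv[...,0]>172))),("green",abs(hsv[...,0].astype(int)-60)<20)]:
    m=m&(hsv[...,1]>120)&(hsv[...,2]>60)
    n,l,st,c=cv2.connectedComponentsWithStats(m.astype(np.uint8))
    print(nm,[(st[i,4],c[i].round(1),world("wrist",D,c[i],cal)[0]) for i in range(1,n) if st[i,4]>8])
```

```text
t 2.7 pos [ 0.5543 -0.2038  0.306 ] x [-0.0395  0.9992  0.0004] y [ 0.9992  0.0395 -0.0008] z [-0.0009  0.0004 -1.    ] F [-0.6853  0.649  -0.0357] gap 0.08806380122023891 j [-0.5504  0.4291  1.1608 -0.0001  1.5527 -0.5899]
spent [([0.3595, -0.2146, 0.0918], 0.95), ([0.6554, -0.3653, 0.0856], 0.72), ([0.5525, -0.1763, 0.1322], 0.56)]
socket []
red [(np.int32(95), array([279.2,  94.9]), array([ 0.5482, -0.1064,  0.1027])), (np.int32(22), array([376.1, 147.1]), array([ 0.6626, -0.1588,  0.1043])), (np.int32(212), array([372.3, 194.5]), array([ 0.6652, -0.2152,  0.1063])), (np.int32(69), array([280.4, 213.9]), array([ 0.5549, -0.2459,  0.1021]))]
green [(np.int32(69), array([221., 148.]), array([ 0.4823, -0.1671,  0.1018])), (np.int32(64), array([337.7, 167.6]), array([ 0.6211, -0.1848,  0.1017])), (np.int32(23), array([374.3, 167.7]), array([ 0.6636, -0.1827,  0.105 ]))]
```

View pics/w2.png

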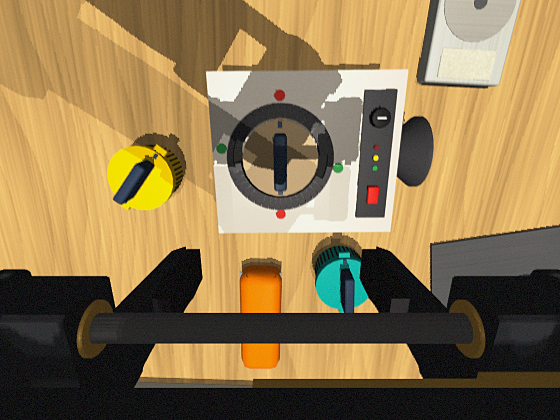

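The well is clear at (280,155), with red dots at (279,95) and (280,214) and green dots at (221,148) and (338,168). The dot midpoints agree: axis at (0.5517,-0.176), yaw 2.7°. I descend on the bar.

>>> apply_moves(
  increments=[
    [0.112,-0.006,0.2,-0.005,-1],
    [0.112,-0.006,0.4,-0.005,-1],
    [0.112,-0.006,0.6,-0.005,-1],
    [0.112,-0.006,0.72,-0.005,-1],
    [0.112,-0.006,0.77,-0.005,-1],
    [0.112,-0.006,0.77,-0.005,-1],
  ],
  grip_force=45,
)

```text
time_s: 3.6
eef_pos: [0.551, -0.1728, 0.1149]
orientation: [2.165, 2.276, 0.0]
force: [0.1, -0.0, -0.0]
finger_gap: 0.0883
gripper_force: 0.0
```

>>> apply_moves(
  increments=[
    [0,0,0,0,0.3],
    [0,0,0,0,1],
    [0,0,0,0,1],
    [0,0,0,0,1],
    [0,0,0,0,1],
  ],
)

```text
time_s: 4.22
eef_pos: [0.551, -0.1733, 0.1144]
orientation: [2.166, 2.275, -0.0]
force: [-0.4, -0.8, -0.2]
finger_gap: 0.0404
gripper_force: 0.0
```

```bash
python3 -c "
from h import *
state()"
```

```text
t 4.225 pos [ 0.551  -0.1733  0.1144] x [-0.049   0.9988 -0.    ] y [0.9988 0.049  0.    ] z [ 0. -0. -1.] F [-0.4062 -0.7908 -0.2224] gap 0.04035206988753914 j [-0.5075  0.5473  1.4905 -0.      1.1038 -0.5566]
```

>>> apply_moves(
  increments=[
    [-0.01,0.003,0.005,0,1],
    [-0.01,0.003,0.005,0,1],
    [-0.01,0.003,0.005,0,1],
    [-0.01,0.003,0.005,0,1],
    [-0.01,0.003,0.005,0,1],
  ],
)

```text
time_s: 4.85
eef_pos: [0.5519, -0.1759, 0.1131]
orientation: [2.166, 2.275, -0.0]
force: [0.9, -0.7, -1.6]
finger_gap: 0.0135
gripper_force: 45.0
```

>>> apply_moves(
  increments=[
    [0,0,0.014,0,1],
    [0,0,0.028,0,1],
    [0,0,0.03,0,1],
    [0,0,0.03,0,1],
  ],
)

```text
time_s: 5.35
eef_pos: [0.5521, -0.1759, 0.1068]
orientation: [2.165, 2.275, 0.0]
force: [-2.7, -0.0, 9.2]
finger_gap: 0.0138
gripper_force: 45.0
```

>>> apply_moves(
  increments=[
    [0,0,0.004,-0.11,1],
    [0,0,0.004,-0.22,1],
    [0,0,0.004,-0.33,1],
    [0,0,0.004,-0.44,1],
    [0,0,0.004,-0.55,1],
    [0,0,0.004,-0.66,1],
    [0,0,0.004,-0.77,1],
    [0,0,0.004,-0.88,1],
  ],
)

```text
time_s: 6.35
eef_pos: [0.5528, -0.1761, 0.1062]
orientation: [0.21, 3.131, -0.002]
force: [-0.5, 0.3, 9.4]
finger_gap: 0.014
gripper_force: 45.0
```

```bash
python3 -c "
from h import *
s,M=state();print(s['ft_torque'],np.degrees(np.arctan2(M[1,1],M[0,1])))"
```

```text
t 6.35 pos [ 0.5528 -0.1761  0.1062] x [-0.991   0.1336 -0.0032] y [ 0.1336  0.991  -0.0009] z [ 0.0031 -0.0014 -1.    ] F [-0.4925  0.3415  9.374 ] gap 0.014012405442772794 j [-0.5104  0.5609  1.4922  0.0004  1.0852 -1.9474]
[ 0.0721  0.0148 -0.1624] 82.31992286730572
```

>>> apply_moves(
  increments=[
    [0,0,-0.04,0,1],
    [0,0,-0.1,0,1],
    [0,0,-0.2,0,1],
    [0,0,-0.3,0,1],
    [0,0,-0.4,0,1],
    [0,0,-0.42,0,1],
    [0,0,-0.42,0,1],
  ],
)

```text
time_s: 7.22
eef_pos: [0.5515, -0.1756, 0.2089]
orientation: [-0.219, -3.133, -0.001]
force: [-0.1, -0.5, -3.0]
finger_gap: 0.0132
gripper_force: 45.0
```

Run:
```python
from h import *
s,M=state()
# nest from earlier wrist & top pictures: tray corners by dark mask
D=np.load("w1.npy");im=cv2.imread("pics/w1.png");print(im.shape)
t,Dt=r.snapshot("top");
for n in ["nest_free","fresh","spent"]: print(n,[(np.round(a["location"],4).tolist(),round(a["p"],2)) for a in r.pinpoint("top",n)])
# top depth map tray: points with z in 0.028..0.04 around
c=r.calibration("top");vv,uu=np.mgrid[170:290,150:290]
P=world("top",Dt,np.c_[uu.ravel(),vv.ravel()])
sel=(abs(P[:,2]-0.034)<0.008)&(P[:,0]>0.3)&(P[:,0]<0.7)
m=np.zeros(t.shape[:2],np.uint8);m[vv.ravel()[sel],uu.ravel()[sel]]=1
n,l,st,ce=cv2.connectedComponentsWithStats(m);k=1+np.argmax(st[1:,4])
q=world("top",Dt,np.argwhere(l==k)[:,::-1])
rect=cv2.minAreaRect((q[:,:2]*1000).astype(np.float32));print(rect,np.median(q[:,2]))
```

```text
t 7.225 pos [ 0.5515 -0.1756  0.2089] x [-0.9903  0.1392  0.0013] y [0.1392 0.9903 0.0005] z [-0.0012  0.0007 -1.    ] F [-0.0766 -0.5437 -3.0021] gap 0.013170669957920461 j [-0.5105  0.4548  1.3731  0.      1.3151 -1.9417]
(420, 560, 3)
nest_free [([0.5341, 0.1293, 0.011], 0.97)]
fresh [([0.4004, 0.4125, 0.0888], 0.8), ([0.4664, 0.2262, 0.0949], 0.63)]
spent [([0.6554, -0.3687, 0.0842], 0.76), ([0.3625, -0.2193, 0.0887], 0.73)]
((499.3677062988281, 180.36517333984375), (140.64712524414062, 257.65667724609375), 35.52703857421875) 0.03523032107249646
```

Run:
```python
from h import *
D=np.load("w1.npy")
K=np.array([[295.9553,0,280.539],[0,295.9553,207.2215],[0,0,1]])
T=np.array([[.9998,.0213,.0066,.4147],[.0223,-.9505,-.3101,.1164],[-.0003,.3101,-.9507,.4529],[0,0,0,1]])
cal=dict(K=K,camera_from_world=np.linalg.inv(T))
vv,uu=np.mgrid[50:170,300:450];uv=np.c_[uu.ravel(),vv.ravel()];P=world("wrist",D,uv,cal)
d=np.hypot(P[:,0]-.5335,P[:,1]-.131)
s=(d<.06)&(abs(P[:,2]-.034)<.004);q=P[s];print(np.median(q[:,2]),s.sum())
# fit circle to inner rim edge: nearest rim points per angle
from scipy.optimize import least_squares
def fit(q):
    a=np.arctan2(q[:,1]-.131,q[:,0]-.5335);e=[]
    for lo in np.arange(-np.pi,np.pi,.17):
        k=(a>=lo)&(a<lo+.17)
        if k.sum()>2:
            g=q[k];e.append(g[np.argmin(np.hypot(g[:,0]-.5335,g[:,1]-.131))])
    e=np.array(e);f=least_squares(lambda p:np.hypot(e[:,0]-p[0],e[:,1]-p[1])-p[2],[.5335,.131,.043],loss="soft_l1",f_scale=.001);return f.x,len(e),np.abs(f.fun).mean()
print(fit(q))
f=P[(d<.042)&(abs(P[:,2]-.010)<.005)];print("floor",len(f),f.mean(0),cv2.minEnclosingCircle((f[:,:2]*1000).astype(np.float32)))
```

```text
0.0335412521754857 3351
(array([0.53569378, 0.12465307, 0.04345797]), 37, np.float64(0.00025122382576712543))
floor 2638 [0.53585046 0.12953996 0.00977096] ((536.15966796875, 127.56495666503906), 41.45453643798828)
```

>>> apply_moves(
  increments=[
    [0.02,0.2,0,0,1],
    [0.04,0.4,0,0,1],
    [0.07,0.6,0,0,1],
    [0.1,0.8,0,0,1],
    [0.12,0.9,0,0,1],
    [0.12,0.9,0,0,1],
  ],
)

```text
time_s: 8.18
eef_pos: [0.5531, 0.0527, 0.2092]
orientation: [-0.215, -3.133, -0.0]
force: [-0.4, 0.6, -2.7]
finger_gap: 0.0137
gripper_force: 45.0
```

```bash
cat > fit.py <<'E'
from h import *
from scipy.optimize import least_squares
def nest(cam,D,cal,g=(.534,.129)):
    vv,uu=np.mgrid[0:420,0:560];P=world(cam,D,np.c_[uu.ravel(),vv.ravel()],cal)
    d=np.hypot(P[:,0]-g[0],P[:,1]-g[1]);q=P[(d<.06)&(abs(P[:,2]-.034)<.005)]
    a=np.arctan2(q[:,1]-g[1],q[:,0]-g[0]);e=[]
    for lo in np.arange(-np.pi,np.pi,.17):
        k=(a>=lo)&(a<lo+.17)
        if k.sum()>1: w=q[k];e.append(w[np.argmin(np.hypot(w[:,0]-g[0],w[:,1]-g[1]))])
    e=np.array(e);f=least_squares(lambda p:np.hypot(e[:,0]-p[0],e[:,1]-p[1])-p[2],[*g,.043],loss="soft_l1",f_scale=.001)
    return f.x,len(e),np.abs(f.fun).mean(),np.median(q[:,2])
E
python3 - <<'E'
from fit import *
import time
r.snapshot("top")
cal=r.calibration("wrist");im,D=r.snapshot("wrist");cv2.imwrite("pics/w3.png",im)
s,M=state();print(np.linalg.inv(cal["camera_from_world"])[:3,3])
print("wrist",nest("wrist",D,cal))
print([(np.round(a["location"],4).tolist(),round(a["p"],2)) for a in r.pinpoint("wrist","nest_free")])
t,Dt=r.snapshot("top");print("top",nest("top",Dt,r.calibration("top")))
E
```

```text
t 8.275 pos [0.5534 0.0507 0.2093] x [-0.9903  0.139   0.0005] y [ 0.139   0.9903 -0.0004] z [-0.0005 -0.0003 -1.    ] F [ 0.2071  0.2445 -3.1888] gap 0.013650812234316518 j [-0.1193  0.4038  1.448  -0.0004  1.2903 -1.5506]
[0.4739 0.0627 0.356 ]
wrist (array([0.5324, 0.1318, 0.0431]), 37, np.float64(0.00014264440250239042), np.float64(0.03450961926800089))
[([0.5347, 0.1298, 0.0145], 0.68)]Traceback (most recent call last):
  File "<stdin>", line 8, in <module>
  File "fit.py", line 10, in nest
    e=np.array(e);f=least_squares(lambda p:np.hypot(e[:,0]-p[0],e[:,1]-p[1])-p[2],[*g,.043],loss="soft_l1",f_scale=.001)
                    ~~~~~~~~~~~~~^^^^^^^^^^^^^^^^^^^^^^^^^^^^^^^^^^^^^^^^^^^^^^^^^^^^^^^^^^^^^^^^^^^^^^^^^^^^^^^^^^^^^^^
    return func(*args, **kwargs)
    vector_fun = VectorFunction(
        fun_wrapped,
    ...<6 lines>...
        workers=workers
    )
    self._update_fun()
    ~~~~~~~~~~~~~~~~^^
    self.f = self.fun_wrapped(xp_copy(self.x))
             ~~~~~~~~~~~~~~~~^^^^^^^^^^^^^^^^^
    return np.atleast_1d(self.fun(x))
                         ~~~~~~~~^^^
    return self.f(x, *self.args, **self.kwargs)
           ~~~~~~^^^^^^^^^^^^^^^^^^^^^^^^^^^^^^
  File "fit.py", line 10, in <lambda>
    e=np.array(e);f=least_squares(lambda p:np.hypot(e[:,0]-p[0],e[:,1]-p[1])-p[2],[*g,.043],loss="soft_l1",f_scale=.001)
                                                    ~^^^^^
IndexError: too many indices for array: array is 1-dimensional, but 2 were indexed
```

View pics/w3.png

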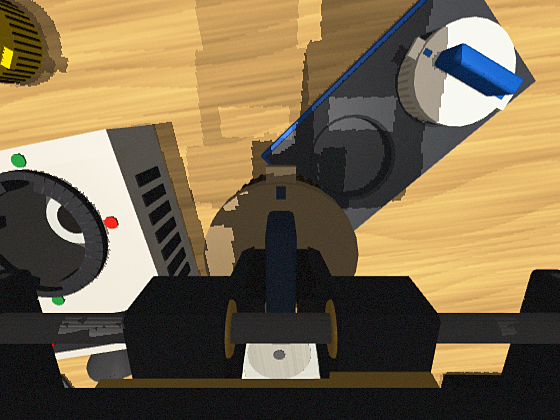

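The nest is clear at (352,155), and the circle fit gives radius 43.1 mm as expected. I take its centre as (0.5335, 0.131).

>>> apply_moves(
  increments=[
    [0.06,0.16,0,0,1],
    [0.123,0.307,0.1,0,1],
    [0.123,0.307,0.2,0,1],
    [0.123,0.307,0.3,0,1],
    [0.123,0.307,0.37,0,1],
    [0.123,0.307,0.376,0,1],
  ],
)

```text
time_s: 9.12
eef_pos: [0.5333, 0.1306, 0.1147]
orientation: [-0.221, -3.132, 0.0]
force: [-0.5, 0.5, -2.7]
finger_gap: 0.0135
gripper_force: 45.0
```

```bash
python3 -c "
from h import *
state()"
```

```text
t 9.125 pos [0.5333 0.1306 0.1147] x [-0.9901  0.1402  0.0022] y [ 0.1402  0.9901 -0.0005] z [-0.0023 -0.0001 -1.    ] F [-0.4891  0.4787 -2.7057] gap 0.013471930536569423 j [ 0.0268  0.4925  1.5804 -0.0001  1.0709 -1.4033]
```

>>> apply_moves(
  increments=[
    [0,0,0.03,0,1],
    [0,0,0.06,0,1],
    [0,0,0.08,0,1],
    [0,0,0.1,0,1],
    [0,0,0.12,0,1],
    [0,0,0.135,0,1],
    [0,0,0.146,0,1],
    [0,0,0.146,0,1],
  ],
)

```text
time_s: 10.12
eef_pos: [0.5336, 0.1315, 0.079]
orientation: [-0.219, -3.134, 0.0]
force: [-0.6, 1.2, -3.2]
finger_gap: 0.0132
gripper_force: 45.0
```

Not yet bearing (0.079); a bit lower.

>>> apply_moves(
  increments=[
    [0,0,0.004,0,1],
    [0,0,0.008,0,1],
    [0,0,0.008,0,1],
  ],
)

```text
time_s: 10.5
eef_pos: [0.5336, 0.1315, 0.0771]
orientation: [-0.219, -3.134, -0.0]
force: [-0.7, 0.1, -3.2]
finger_gap: 0.0133
gripper_force: 45.0
```

>>> apply_moves(
  increments=[
    [0,0,0.005,0,1],
    [0,0,0.008,0,1],
    [0,0,0.008,0,1],
  ],
)

```text
time_s: 10.88
eef_pos: [0.5339, 0.1315, 0.077]
orientation: [0.218, 3.133, -0.0]
force: [-7.9, -0.6, 14.4]
finger_gap: 0.0136
gripper_force: 45.0
```

>>> apply_moves(
  increments=[
    [0,0,-0.008,0,1],
    [0,0,-0.008,0,0.2],
    [0,0,-0.008,0,0.2],
    [0,0,-0.008,0,0.2],
  ],
)

```text
time_s: 11.38
eef_pos: [0.5337, 0.1315, 0.0771]
orientation: [0.219, 3.134, 0.0]
force: [-0.8, -0.9, 0.0]
finger_gap: 0.0353
gripper_force: 0.0
```

>>> apply_moves(
  increments=[
    [0,0,-0.1,0,0],
    [0,0,-0.3,0,0],
    [0,0,-0.5,0,0],
    [0,0,-0.6,0,0],
    [0,0,-0.6,0,0],
  ],
)

```text
time_s: 12.0
eef_pos: [0.5342, 0.1315, 0.2284]
orientation: [0.218, 3.131, 0.0]
force: [0.5, -0.1, 0.4]
finger_gap: 0.0441
gripper_force: 0.0
```

Run:
```python
from h import *
s,M=state()
t,Dt=r.snapshot("top")
for n in ["spent","fresh"]: print(n,[(np.round(a["location"],4).tolist(),round(a["p"],2)) for a in r.pinpoint("top",n)])
cal=r.calibration("wrist");im,D=r.snapshot("wrist");cv2.imwrite("pics/w4.png",im)
s,M=state()
for n in ["spent","fresh"]: print(n,[(np.round(a["location"],4).tolist(),round(a["p"],2)) for a in r.pinpoint("wrist",n)])
def bar(cam,D,cal,im,g,zr=(.098,.112)):
    vv,uu=np.mgrid[0:420,0:560];P=world(cam,D,np.c_[uu.ravel(),vv.ravel()],cal)
    q=P[(np.hypot(P[:,0]-g[0],P[:,1]-g[1])<.04)&(P[:,2]>zr[0])&(P[:,2]<zr[1])]
    if len(q)<20: return len(q)
    rc=cv2.minAreaRect((q[:,:2]*1000).astype(np.float32));return rc,len(q),np.median(q[:,2])
for g in [(.466,.226),(.5335,.131)]:
    print("wrist",bar("wrist",D,cal,im,g)); print("top",bar("top",Dt,r.calibration("top"),t,g))
```

```text
t 12.0 pos [0.5342 0.1315 0.2284] x [-0.9903  0.1389 -0.0033] y [0.1389 0.9903 0.0006] z [ 0.0034  0.0001 -1.    ] F [ 0.4506 -0.1238  0.4295] gap 0.04412942535544612 j [ 0.0284  0.3743  1.4395 -0.      1.3244 -1.4031]
spent [([0.3634, -0.22, 0.0844], 0.81), ([0.6543, -0.366, 0.0861], 0.73), ([0.5353, 0.1287, 0.0963], 0.53), ([0.5338, 0.1295, 0.0101], 0.17)]
fresh [([0.3993, 0.4122, 0.0903], 0.77), ([0.253, 0.3152, 0.0897], 0.43)]
t 12.2 pos [0.5331 0.1315 0.2255] x [-0.9903  0.139   0.0028] y [ 0.139   0.9903 -0.0004] z [-0.0028 -0.0001 -1.    ] F [-0.5047  0.198   0.2601] gap 0.04403899728711524 j [ 0.0283  0.3775  1.4428  0.      1.3241 -1.403 ]
spent [([0.5287, 0.1309, 0.0952], 0.69)]
fresh [([0.5538, -0.1763, 0.0014], 0.69), ([0.4647, 0.2266, 0.096], 0.57), ([0.5291, 0.1273, 0.094], 0.3)]
wrist (((464.4842224121094, 225.72413635253906), (59.343406677246094, 14.287114143371582), 55.55525207519531), 1234, np.float64(0.10637579510101153))
top 0
wrist (((532.415771484375, 131.9759521484375), (13.59764289855957, 58.879817962646484), 81.57926177978516), 910, np.float64(0.10641492456537677))
top 0
```

View pics/w4.png

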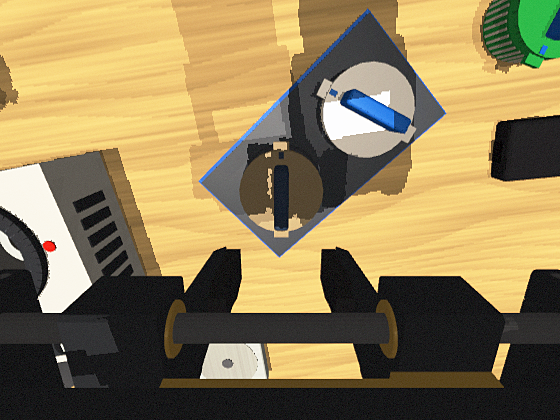

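The spent canister stands in the nest at (280,198), measured (0.532,0.132) with its top at 0.106. The fresh bar at (375,112) is at (0.4657,0.2253) after bias correction, along 55.6°.

>>> apply_moves(
  increments=[
    [0.1,0.11,0,-0.11,0],
    [0.21,0.22,0,-0.23,0],
    [0.322,0.334,0.05,-0.35,0],
    [0.322,0.334,0.15,-0.47,0],
    [0.322,0.334,0.25,-0.58,0],
    [0.322,0.334,0.35,-0.66,0],
    [0.322,0.334,0.4,-0.706,0],
    [0.322,0.334,0.45,-0.706,0],
  ],
)

```text
time_s: 13.3
eef_pos: [0.4653, 0.2253, 0.1136]
orientation: [1.463, -2.779, -0.0]
force: [0.3, 0.2, -1.3]
finger_gap: 0.0441
gripper_force: 0.0
```

```bash
python3 -c "
from h import *
s,M=state();print(np.degrees(np.arctan2(M[1,1],M[0,1])));d=np.array([.4657,.2253,.0775])-s['eef_pos'];print(d@M/.25)"
```

```text
t 13.3 pos [0.4653 0.2253 0.1136] x [-0.5663 -0.8242  0.0006] y [-0.8242  0.5663  0.0006] z [-0.0008 -0.0002 -1.    ] F [ 0.3131  0.2039 -1.3426] gap 0.044128896935792035 j [ 0.224   0.4315  1.6813  0.      1.0296 -2.3156]
145.5072889801053
[-0.0009 -0.0012  0.1446]
```

>>> apply_moves(
  increments=[
    [0,0,0.06,0,0],
    [0,0,0.12,0,0.3],
    [0,0,0.144,0,0.5],
    [0,0,0.144,0,1],
    [0,0,0.144,0,1],
    [0,0,0.144,0,1],
    [0,0,0.144,0,1],
    [0,0,0.144,0,1],
  ],
)

```text
time_s: 14.3
eef_pos: [0.4655, 0.2254, 0.0787]
orientation: [-1.464, 2.78, -0.0]
force: [0.0, 0.1, -2.9]
finger_gap: 0.0135
gripper_force: 45.0
```

>>> apply_moves(
  increments=[
    [0,0,-0.05,0,1],
    [0,0,-0.15,0,1],
    [0,0,-0.3,0,1],
    [0,0,-0.45,0,1],
    [0,0,-0.56,0,1],
    [0,0,-0.56,0,1],
  ],
)

```text
time_s: 15.05
eef_pos: [0.4662, 0.2256, 0.2208]
orientation: [-1.462, 2.776, -0.002]
force: [0.0, 0.5, -3.4]
finger_gap: 0.014
gripper_force: 45.0
```

```bash
python3 -c "
from h import *
s,M=state();print(np.degrees(np.arctan2(M[1,1],M[0,1])));d=np.array([.552,-.176,.22])-s['eef_pos'];print(d@M/.25)"
```

```text
t 15.05 pos [0.4662 0.2256 0.2208] x [-0.5656 -0.8247 -0.0034] y [-0.8247  0.5656 -0.0031] z [ 0.0045  0.001  -1.    ] F [ 0.0245  0.5121 -3.4138] gap 0.014006921529511726 j [ 0.2241  0.3094  1.5505 -0.      1.2772 -2.3163]
145.55736605726048
[ 1.1305 -1.1915  0.0031]
```

>>> apply_moves(
  increments=[
    [0.13,-0.13,0,0.1,1],
    [0.28,-0.3,0,0.21,1],
    [0.44,-0.46,0,0.32,1],
    [0.6,-0.63,0,0.43,1],
    [0.76,-0.8,0,0.54,1],
    [0.9,-0.95,0,0.65,1],
    [0.95,-1,0,0.698,1],
    [0.95,-1,0,0.698,1],
  ],
)

```text
time_s: 16.05
eef_pos: [0.5369, -0.1126, 0.2172]
orientation: [-0.201, -3.133, -0.001]
force: [-0.3, 0.9, -3.8]
finger_gap: 0.0137
gripper_force: 45.0
```

```bash
python3 -c "
from h import *
s,M=state();print(np.degrees(np.arctan2(M[1,1],M[0,1])));d=np.array([.552,-.176,.22])-s['eef_pos'];print(d@M/.25)"
```

```text
t 16.05 pos [ 0.5369 -0.1126  0.2172] x [-0.9918  0.1276  0.0023] y [0.1276 0.9918 0.0006] z [-0.0022  0.0009 -1.    ] F [-0.2944  0.9331 -3.825 ] gap 0.013747466823675423 j [-0.4204  0.3827  1.4575 -0.      1.3038 -1.8633]
82.67051058348228
[-0.0923 -0.2437 -0.0116]
```

>>> apply_moves(
  increments=[
    [-0.05,-0.12,0,0,1],
    [-0.092,-0.24,0,0,1],
    [-0.092,-0.24,0,0,1],
    [-0.092,-0.24,0,0,1],
  ],
)

```text
time_s: 16.55
eef_pos: [0.5523, -0.1729, 0.2182]
orientation: [-0.196, -3.134, -0.001]
force: [-0.4, 0.5, -3.8]
finger_gap: 0.0137
gripper_force: 45.0
```

```bash
python3 -c "
from h import *
s,M=state();print(np.degrees(np.arctan2(M[1,1],M[0,1])));d=np.array([.552,-.176,.18])-s['eef_pos'];print(d@M/.25)
t,D=r.snapshot('top')
for n in ['fresh','spent']: print(n,[(np.round(a['location'],4).tolist(),round(a['p'],2)) for a in r.pinpoint('top',n)])
s,M=state();d=np.array([.552,-.176,.18])-s['eef_pos'];print(d@M/.25)
"
```

```text
t 16.55 pos [ 0.5523 -0.1729  0.2182] x [-0.9922  0.1246  0.001 ] y [0.1246 0.9922 0.0008] z [-0.0009  0.0009 -1.    ] F [-0.4007  0.4725 -3.8321] gap 0.013650410168737859 j [-0.5059  0.4474  1.3595  0.0004  1.3359 -1.9518]
82.8439727977976
[-0.0004 -0.0126  0.1528]
fresh [([0.3994, 0.4093, 0.0878], 0.87)]
spent [([0.364, -0.2178, 0.0866], 0.95), ([0.5336, 0.1299, 0.0957], 0.85), ([0.6568, -0.3654, 0.0819], 0.71)]
t 16.7 pos [ 0.5525 -0.1732  0.2187] x [-0.9922  0.1249  0.0002] y [0.1249 0.9922 0.0002] z [-0.0001  0.0002 -1.    ] F [-0.5172 -0.3625 -2.3999] gap 0.0137975264457515 j [-0.506   0.4471  1.3587  0.0001  1.336  -1.9517]
[ 0.0005 -0.0115  0.1547]
```

Lower into the well, with a y correction of −0.0115.

>>> apply_moves(
  increments=[
    [0,-0.011,0.08,0,1],
    [0,-0.011,0.15,0,1],
    [0,-0.011,0.19,0,1],
    [0,-0.011,0.22,0,1],
    [0,-0.011,0.25,0,1],
    [0,-0.011,0.28,0,1],
    [0,-0.011,0.31,0,1],
    [0,-0.011,0.31,0,1],
  ],
)

```text
time_s: 17.7
eef_pos: [0.552, -0.177, 0.1406]
orientation: [-0.199, -3.134, -0.001]
force: [-0.2, 0.2, -2.7]
finger_gap: 0.0136
gripper_force: 45.0
```

>>> apply_moves(
  increments=[
    [0,0.003,0.025,0,1],
    [0,0.003,0.05,0,1],
    [0,0.003,0.07,0,1],
    [0,0.003,0.09,0,1],
    [0,0.003,0.1,0,1],
    [0,0.003,0.1,0,1],
  ],
)

```text
time_s: 18.45
eef_pos: [0.5525, -0.1763, 0.1166]
orientation: [0.199, 3.135, -0.0]
force: [-1.9, 1.8, 5.3]
finger_gap: 0.0136
gripper_force: 45.0
```

>>> apply_moves(
  increments=[
    [0,0,0.015,0,1],
    [0,0,0.03,0,1],
    [0,0,0.04,0,1],
    [0,0,0.042,0,1],
    [0,0,0.042,0,1],
  ],
)

```text
time_s: 19.08
eef_pos: [0.5526, -0.1763, 0.1068]
orientation: [0.199, 3.134, -0.001]
force: [-4.7, 2.9, 9.8]
finger_gap: 0.0138
gripper_force: 45.0
```

>>> apply_moves(
  increments=[
    [0,0,0.002,0.11,1],
    [0,0,0.002,0.22,1],
    [0,0,0.002,0.33,1],
    [0,0,0.002,0.44,1],
    [0,0,0.002,0.55,1],
    [0,0,0.002,0.66,1],
    [0,0,0.002,0.78,1],
    [0,0,0.002,0.89,1],
  ],
)

```text
time_s: 20.08
eef_pos: [0.5533, -0.1769, 0.1065]
orientation: [2.173, 2.263, 0.001]
force: [1.1, 1.2, 6.9]
finger_gap: 0.0135
gripper_force: 45.0
```

```bash
python3 -c "
from h import *
s,M=state();print(s['ft_torque'],np.degrees(np.arctan2(M[1,1],M[0,1])))"
```

```text
t 20.075 pos [ 0.5533 -0.1769  0.1065] x [-0.0406  0.9992 -0.0021] y [0.9992 0.0406 0.003 ] z [ 0.0031 -0.0019 -1.    ] F [1.1279 1.1612 6.9172] gap 0.013544218132185688 j [-0.5109  0.5618  1.4897 -0.0002  1.0865 -0.5514]
[0.0211 0.1425 0.2315] 2.3250540141952576
```

>>> apply_moves(
  increments=[
    [0,0,0,0,1],
    [0,0,-0.01,0,1],
    [0,0,-0.02,0,1],
    [0,0,-0.03,0,1],
    [0,0,-0.035,0,1],
    [0,0,-0.035,0,1],
  ],
)

```text
time_s: 20.82
eef_pos: [0.5527, -0.1765, 0.1143]
orientation: [2.169, 2.271, 0.001]
force: [2.3, -0.5, 5.7]
finger_gap: 0.0138
gripper_force: 45.0
```

>>> apply_moves(
  increments=[
    [0,0,-0.005,0,1],
    [0,0,-0.01,0,1],
    [0,0,-0.01,0,1],
  ],
)

```text
time_s: 21.2
eef_pos: [0.5526, -0.1765, 0.1144]
orientation: [-2.17, -2.272, -0.001]
force: [10.7, -3.4, -13.0]
finger_gap: 0.0137
gripper_force: 45.0
```

The lugs hold, so it is locked. I relax, open and retreat.

>>> apply_moves(
  increments=[
    [0,0,0.008,0,1],
    [0,0,0.008,0,0.2],
    [0,0,0.008,0,0],
    [0,0,0.008,0,0],
    [0,0,0.008,0,0],
  ],
)

```text
time_s: 21.82
eef_pos: [0.5522, -0.1763, 0.1143]
orientation: [-2.17, -2.272, 0.0]
force: [-0.6, 0.0, 1.3]
finger_gap: 0.0443
gripper_force: 0.0
```

>>> apply_moves(
  increments=[
    [0,0,-0.1,0,0],
    [0,0,-0.3,0,0],
    [-0.1,0,-0.5,0,0],
    [-0.14,0,-0.7,0,0],
    [-0.14,0,-0.7,0,0],
    [-0.14,0,-0.7,0,0],
  ],
)

```text
time_s: 22.58
eef_pos: [0.5536, -0.211, 0.2883]
orientation: [-2.169, -2.271, 0.001]
force: [-0.6, 0.8, -1.5]
finger_gap: 0.0441
gripper_force: 0.0
```

Run:
```python
from h import *
r.snapshot("top")
cal=r.calibration("wrist");im,D=r.snapshot("wrist");cv2.imwrite("pics/w5.png",im)
s,M=state()
vv,uu=np.mgrid[0:420,0:560];P=world("wrist",D,np.c_[uu.ravel(),vv.ravel()],cal)
d=np.hypot(P[:,0]-.552,P[:,1]+.176)
q=P[(d<.04)&(P[:,2]>.135)&(P[:,2]<.16)];print(cv2.minAreaRect((q[:,:2]*1000).astype(np.float32)),np.median(q[:,2]))
print("cap z",np.median(P[(d>.015)&(d<.035)&(P[:,2]<.13),2]),"collar z",np.median(P[(d>.055)&(d<.059),2]))
for n in ["fresh","spent"]: print(n,[(np.round(a["location"],4).tolist(),round(a["p"],2)) for a in r.pinpoint("top",n)])
```

```text
t 22.675 pos [ 0.5536 -0.2108  0.2878] x [-0.0462  0.9989  0.0017] y [ 0.9989  0.0462 -0.0024] z [-0.0025  0.0016 -1.    ] F [-0.1455 -0.5385 -0.7726] gap 0.04404351809681292 j [-0.5615  0.4404  1.1902  0.      1.514  -0.6077]
((552.1006469726562, -176.70782470703125), (13.31486988067627, 58.37184524536133), 2.3297970294952393) 0.14252961491864696
cap z 0.10884254485227715 collar z 0.10961865597703613
fresh [([0.3991, 0.411, 0.0898], 0.55)]
spent [([0.5326, 0.1302, 0.0958], 0.94), ([0.3643, -0.2184, 0.0901], 0.7)]
```

View pics/w5.png

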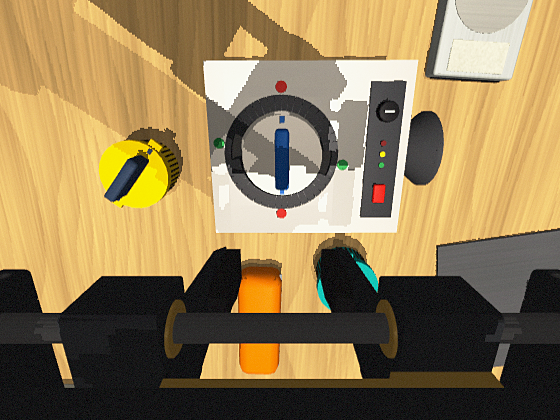

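The fresh canister at (281,160) is locked: bar at 2.3° between the red dots at (281,87) and (281,213), cap flush, centred. The spent canister stands in its nest.

```bash
python3 -c "
from bench import r
print(r.close_job())"
```

```text
the job is handed in; nothing more can be done
None
```

The filter is swapped and the job handed in at about 23 s. The fresh canister is locked flush with its bar between the red marks, the spent one stands upright in the formerly empty nest, and the gripper is clear. The hand-in returned no verdict.

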